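Tuck the cake tray's front cover under its lapped rear cover and hold it shut

ROBOT

A 7-joint arm with a two-finger parallel gripper is mounted at the origin on the work surface. World frame = base frame: x ahead of the robot, y to its left, z up, the work surface at z = 0. Lengths are in m, angles in rad, forces in N, time in s.
With the tool pointing down it reaches from about 0.4 to 0.925 m from the base axis. Payload 5.6 kg.
Tool frame: the origin (TCP) lies between the finger pads; the fingertips stand 11 mm ahead of it and the grasp point (between the pads) lies 8 mm behind it; x points along the fingers, z is the direction in which the jaws open and shut, and the axes are right-handed (so a half turn about x gives the same grasp; the last joint's range is limited). The gripper opens to 85 mm and grips with 20 to 120 N. Pads are 22 mm wide; open, the fingers measure 114 mm over their backs; the gripper's body (76 mm by 85 mm) begins 54 mm behind the grasp point. The pads swing forward as they close: fully open they stand 13 mm farther back than shut.
Start: joints at [1.288, 0.468, -0.012, 1.603, 0.006, 1.071, -0.056], TCP at [0.154, -0.631, 0.242] pointing down, gripper open.
Joint ranges: [-2.53, 2.53], [-0.31, 2.02], [-1.57, 1.55], [0.28, 2.44], [-1.29, 4.43], [0.15, 1.84], [-2.92, 2.92]. Speed limits (rad/s): [2.57, 2.57, 3.14, 3.14, 3.14, 3.14, 3.14].

INTERFACE

Orientations are given as a unit quaternion [w, x, y, z].
In Python, from rig import state, snapshot, sign_off, search_frame, silhouettes, pinpoint gives the robot as it stands.
- The arm moves only by the shell command python3 -m handwheel 'ROWS' [FORCE]. ROWS is JSON, a list of rows, each an object with "translation": the shift along the world's x, y, z in cm, a list of three; "turn": the turn, a rotation vector about the world's x, y, z in degrees, a list of three; "hand": the finger opening in cm, from 0 to 8.54. In form: [{"translation": [x, y, z], "turn": [wx, wy, wz], "hand": hand}, ...]. A call has 1 to 12 rows; each row is the pose to reach, as a shift and turn from the pose measured when the call began; what a row does not reach only later rows make up. A row lasts 1/8 s, in which the tool goes at most 62.5 mm and 10.7 degrees, less where a joint would pass 70% of its speed; a pose out of reach is approached as far as the arm can. A call with a gripper value outside its range is refused whole. The fingers move at their own pace and stop on an object; FORCE is the grip in N (left out, the last holds). Time passes only in rows, so rows that repeat a pose let the fingers close. It gives the time, the measured TCP pose, the force and the opening at its end, in the units of the state.
- state(): the state, without advancing time (a new reading comes with each control period).
- snapshot(name): name is "scene" or "top" or "wrist"; returns a dict with "color" (420x560x3 uint8, red, green, blue), "K" (3x3 intrinsics, pixels), "R" (3x3) and "t" (3): a world point X has camera coordinates R X + t. Camera axes: x right, y down, z forward; pixel columns grow to the right and rows downward; lengths in m; the calibration is good to about 2 mm. The wrist camera is an equidistant fisheye: a pixel r from the principal point sees the ray r / f radians off the axis. A picture is of the moment at which its call begins. There is no depth.
- sign_off(): hands the job in, once; it reports no verdict.
Trained networks look in the newest picture that a camera, given by its name, has taken for a name from the list of things; names that differ only in an ending like _2 or _b are one class to them, and where a whole thing is asked for, a point or a joint stands for the part that bears it (a point fixed in the world has none). Each returns a list of dicts, best first, with "confidence" (0 to 1); they miss things now and then, are a little off and sometimes report something else, mostly with a low value. They report only what shows in the picture. A call takes as long as a camera call.
- search_frame(query, camera): "location" ([x, y, z] in m, in world coordinates, good to about 4 mm: the middle of the surface that is visible of it).
- silhouettes(query, camera): "pixels" (420x560 bool, what is visible of it).
- pinpoint(query, camera): "location" ([x, y, z] in m, in world coordinates, good to about 4 mm: a listed point, or the origin of a listed thing).
The state is a dict: "clock": time; "qpos": joint angles; "qd": joint speeds; "joint_efforts": joint torques, N m; "position": TCP position; "eef_rot": TCP orientation; "contact_force": force on the tool from outside, world axes, zero at the start; "wrist_torque": the same for the moment, N m; "finger_gap": finger opening in m.
Only numpy, scipy, OpenCV 4.12 (cv2) and the standard library are available. Lean on these libraries where they do the work, as an engineer would, in place of code of your own. Each camera call takes 0.05 s, during which the arm holds its last target.

TASK

Pick the loose aluminium cover up off the cutting board by its black bar and close the front of the cake tray with it: slide its red edge under the white hinged rear cover, square and centred on the tray, until the whole red band is hidden, without lifting the rear cover. Then press the cover down flat until the sprung black rubber seal beneath it is squeezed nearly fully down, and finish like that, still holding it pressed; leave everything else on the counter where it is.

Things in the scene. Friction and masses are not known exactly. Their poses are not given: they have to be found in the camera images.
- tray: Grey open cake tray, fixed to the counter, walls 60 mm high. Origin on the counter; in its own axes it runs from x = -100 mm (front, open) to +130 (rear, roofed by the white hinged rear cover), y = -100 to 100; z up. The loose cover goes in along +x. Steel cheeks stand beside the rear at y = +-117 to 127, x = 70 to 130, 92 high
- flap_edge (a point): Middle of the free front edge of the white rear cover, on its underside: tray x = +20, y = 0, 80 mm above the counter. The rear cover is 230 wide, 3 thick, and runs back 100 mm to its hinge. A small lip at the free edge turns up at about 45 degrees, to tray x = 14 mm. A stop bar under it, at tray x = 64, ends the slide 44 mm past the free edge
- seal_mid (a point): Middle of the front opening at the height of the black rubber seal's top: tray x = -45, y = 0, 70 mm above the counter at rest (10 mm below the rear cover). The seal is 20 wide along both sides (tray y = +-80 to 100, x = -84 to 64) and 16 across the front. The loose cover's bar is over this point when the red band is just hidden, and 14 mm farther back at the stop
- flap (a joint): angle of the white rear cover's hinge, 0 = lying down, grows as its free edge is lifted (0.1 rad = 10 mm at the edge). Held only by its own weight of 150 g
- seal (a joint): how far the rubber seal has been pressed down, in m: 0 at rest, 0.006 fully down; a spring, 1.5 N/mm: it starts to yield at about 1.5 N and with the cover on it goes fully down at about 9 N of push
- cover_grip (a point): Centre of the loose cover's black grip bar, 24 mm above its underside. The cover: an aluminium plate 155 (x) x 200 (y) x 4 mm, 160 g; the bar 12 thick (x), 60 long (y), 40 high above the plate. The plate runs from x = -60 to +95 mm from the bar; the last 30 mm (+65 to +95) are the red band, which goes under the rear cover. Axes: x from the bar to the red edge, z up. It lies at first flat on the cutting board
- cover_left (a point): corner of the cover's red edge at y = +100 mm, half-way through the plate, 2 mm above its underside
- cover_right (a point): corner of the cover's red edge at y = -100 mm, half-way through the plate, 2 mm above its underside
- board: wooden cutting board, fixed, 260 (x) x 320 (y) x 20 mm high; origin under its centre
- lump: brown cake lump, 56 wide, 43 high, standing on the cutting board; a bystander (origin under its centre)
- syrup: amber bottle, 60 wide, 170 high, left side of the counter; a bystander
- jar: glass jar with a red lid, 76 wide, 100 high, right side; a bystander
- cup: blue cup, 76 wide, 85 high, right side; a bystander
- bowl: white bowl, 124 wide, 50 high, left side; a bystander

How it is judged:
On the way, in this order (a step that is already met when the one before it is completed fails the run):
1. the loose cover is lifted clear of the cutting board (height (world z) of cover_grip above 0.075 m), for 0.1 s.
2. its red edge is under the rear cover: at least 15 mm in at both corners (x of each of cover_left, cover_right in the frame of tray above 0.035 m and z of cover_left in the frame of tray between 0.06 and 0.078 m and z of cover_right in the frame of tray between 0.06 and 0.078 m and y of cover_left in the frame of tray below 0.116 m and y of cover_right in the frame of tray above -0.116 m), for 0.1 s.
At the end, for the whole second after the job is handed in: Both red corners at least 25 mm under the rear cover, within 15 mm of centred, 0.12 rad of square; cover flat (0.05 rad) and still; seal pressed down over 4 of its 6 mm; rear cover down (below 0.03 rad); fingers still on the cover with over 2 N (x of each of cover_left, cover_right in the frame of tray above 0.045 m and z of cover_left in the frame of tray between 0.06 and 0.078 m and z of cover_right in the frame of tray between 0.06 and 0.078 m and y of cover_left in the frame of tray below 0.116 m and y of cover_right in the frame of tray above -0.116 m and angle between the x axis of cover_grip and the x axis of tray, either way round below 0.12 rad and angle between cover_grip's own z axis and vertical below 0.05 rad and value of joint seal above 0.004 m and value of joint flap below 0.03 rad and contact force between the fingers and cover above 2 N and linear speed of cover below 0.02 m/s); the arm keeps its last pose, push and grip.
It fails at once if the rear cover is lifted (more than 0.08 rad, 8 mm at its free edge) (value of joint flap above 0.08 rad).
It fails at once if something else on the counter is moved (by more than 25 mm) (distance of any of lump, syrup, jar, cup, bowl from where it was at the start of the episode above 0.025 m).
It also fails if it takes over 48 s, if anything falls off the work surface, if the arm or the gripper's body presses on something with over 40 N, if the wrist force passes 120 N, or if a joint passes its speed limit or range.

## Working session

There is one attempt and no reset: what is moved stays moved. The work goes in short steps, Python scripts to look and compute and a shell command to move; the robot and the scene stay as the last step left them, time stands still between calls to the robot, and variables do not carry over. Pictures are saved under pics/ and viewed, and the job is handed in when it is done.

```bash
ls; mkdir -p pics; python3 - <<'E'
from rig import *
import cv2
s=state(); print({k:(v if not hasattr(v,'round') else v) for k,v in s.items()})
for n in ["scene","top"]:
    c=snapshot(n); cv2.imwrite(f"pics/{n}0.png",c["color"][:,:,::-1])
    for q in ["tray","flap_edge","seal_mid","cover_grip","cover_left","cover_right","board","lump","syrup","jar","cup","bowl"]:
        r=pinpoint(q,n); print(n,q,[( [round(float(x),4) for x in d["location"]],round(d["confidence"],2)) for d in r[:2]])
E
```

```text
pics
{'clock': 0.0, 'qpos': array([ 1.28799141,  0.4683889 , -0.01162123,  1.6036636 ,  0.00602889,
        1.07139985, -0.05628554]), 'qd': array([ 0.00058041, -0.0004284 ,  0.00038907, -0.0009796 ,  0.00097352,
       -0.00077301,  0.0007942 ]), 'joint_efforts': array([-4.16120592e-04, -5.32391989e+01,  2.12928280e-02, -2.51302475e+01,
        1.14326653e-02,  7.76018860e-03, -8.01429024e-06]), 'position': array([ 0.15418763, -0.63087127,  0.24131418]), 'eef_rot': array([ 0.55567602,  0.4369649 ,  0.55675089, -0.43625026]), 'contact_force': array([-0.32928392,  0.20120213,  0.03396502]), 'wrist_torque': array([-0.03216855, -0.00354082, -0.03030422]), 'finger_gap': 0.08538179270330039}
scene tray [([0.4934, 0.1793, -0.0013], 0.71)]
scene flap_edge [([0.5202, 0.173, 0.0829], 0.62)]
scene seal_mid [([0.452, 0.1856, 0.0677], 0.94)]
scene cover_grip [([0.5428, -0.2474, 0.0506], 0.9)]
scene cover_left [([0.6581, -0.1611, 0.0185], 0.81)]
scene cover_right []
scene board []
scene lump [([0.513, -0.0847, 0.0185], 0.84), ([0.5356, 0.4977, -0.0033], 0.58)]
scene syrup [([0.3728, 0.4569, -0.00
[... 178 characters left out ...]
0011], 0.75)]
top flap_edge [([0.5169, 0.1755, 0.0786], 0.73)]
top seal_mid [([0.4568, 0.1796, 0.0693], 0.89), ([0.5462, -0.245, 0.0436], 0.75)]
top cover_grip [([0.5479, -0.2434, 0.0422], 0.62), ([0.5281, -0.5013, -0.0053], 0.29)]
top cover_left [([0.6546, -0.1633, 0.0238], 0.61)]
top cover_right [([0.6223, -0.3581, 0.0225], 0.86)]
top board [([0.456, 0.1837, 0.0707], 0.38)]
top lump [([0.5094, -0.0853, 0.0163], 0.79), ([0.4551, 0.1827, 0.0684], 0.2)]
top syrup [([0.3633, 0.46, 0.0004], 0.9), ([0.5282, -0.5039, -0.0027], 0.73)]
top jar [([0.5267, -0.5023, -0.0029], 0.87)]
top cup [([0.393, -0.4503, 0.0012], 0.63), ([0.3619, 0.4569, 0.0004], 0.44)]
top bowl [([0.534, 0.4942, -0.0003], 0.95)]
```

View pics/scene0.png

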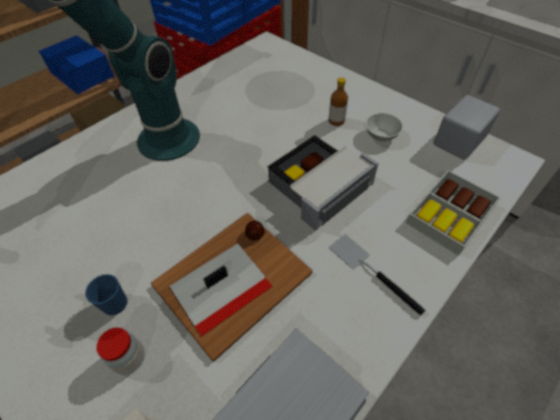

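View pics/top0.png

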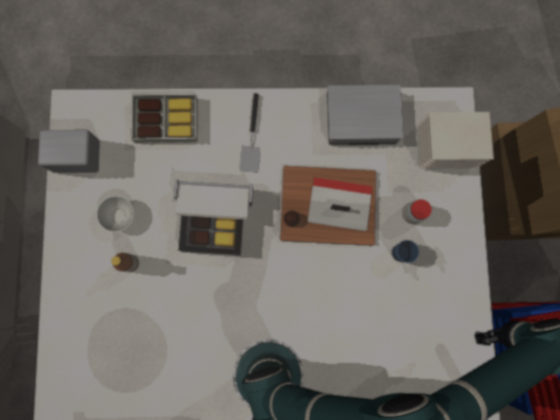

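```bash
cat > h.py <<'E'
import numpy as np, cv2
from rig import *
def ray(c,px,z):
    px=np.atleast_2d(np.float64(px)); d=np.linalg.inv(c["K"])@np.c_[px,np.ones(len(px))].T
    R=np.array(c["R"]);t=np.array(c["t"]); C=-R.T@t; D=(R.T@d).T
    return C+D*((z-C[2])/D[:,2])[:,None]
def proj(c,X):
    X=np.atleast_2d(X); p=(np.array(c["R"])@X.T).T+c["t"]; p=(np.array(c["K"])@p.T).T
    return p[:,:2]/p[:,2:]
E
python3 - <<'E'
from h import *
c=snapshot("top")
hsv=cv2.cvtColor(c["color"],cv2.COLOR_RGB2HSV)
m=((hsv[...,0]<8)|(hsv[...,0]>172))&(hsv[...,1]>150); m[:, :305]=0;m[:,385:]=0
ys,xs=np.nonzero(m[160:215]); ys+=160
P=ray(c,np.c_[xs,ys],0.024); 
r=cv2.minAreaRect(np.float32(P[:,:2]*1000)); print(r,len(P)); print(P.mean(0))
for q in ["flap","tray","cover_grip"]:
    for d in silhouettes(q,"top")[:1]:
        k=d["pixels"].astype(np.uint8); print(q,d["confidence"],k.sum(),cv2.boundingRect(k))
        cv2.imwrite(f"pics/m_{q}.png",k*255)
        z={"flap":.083,"tray":.06,"cover_grip":.024}[q]
        ys,xs=np.nonzero(k); P=ray(c,np.c_[xs,ys],z)
        print(cv2.minAreaRect(np.float32(P[:,:2]*1000)))
b=c["color"][170:265,165:260][:,:,::-1]; cv2.imwrite("pics/crop1.png",cv2.resize(b,None,fx=6,fy=6,interpolation=cv2.INTER_CUBIC))
b=c["color"][155:255,275:385][:,:,::-1]; cv2.imwrite("pics/crop2.png",cv2.resize(b,None,fx=6,fy=6,interpolation=cv2.INTER_CUBIC))
E
```

```text
((624.3760986328125, -261.23345947265625), (199.74581909179688, 25.17226791381836), 80.47569274902344) 421
[ 0.62418389 -0.26078781  0.024     ]
flap 0.84 2418 (176, 181, 73, 39)
((567.4176025390625, 175.54611206054688), (230.29183959960938, 113.24273681640625), 85.70024871826172)
tray 0.74 4938 (173, 179, 80, 77)
((512.3985595703125, 182.1980438232422), (261.8847351074219, 241.2688751220703), 85.4535140991211)
cover_grip 0.6 2701 (307, 178, 65, 52)
((559.2452392578125, -248.52130126953125), (207.29420471191406, 159.21206665039062), 82.13385772705078)
```

View pics/crop1.png

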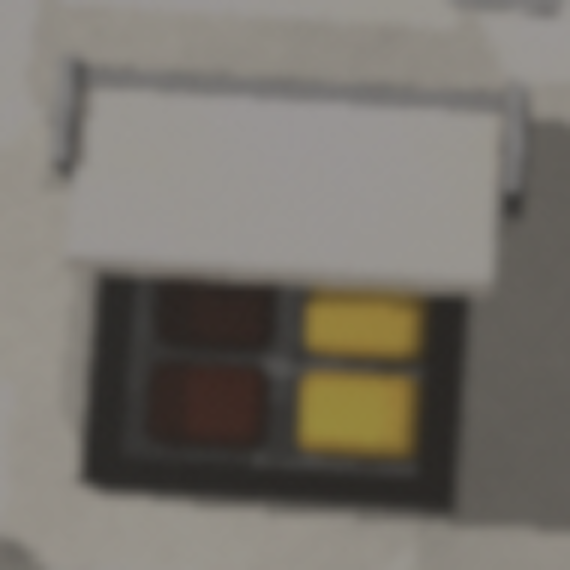

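View pics/crop2.png

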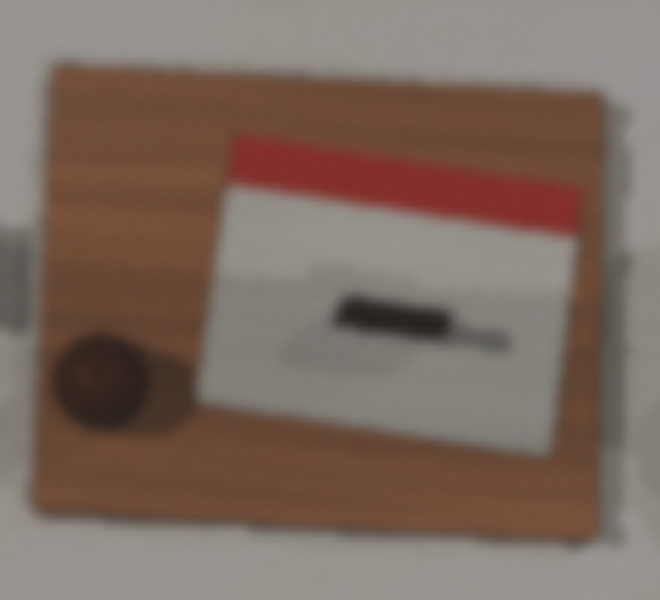

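```bash
python3 - <<'E'
from h import *
c=snapshot("top")
f=lambda p:np.array(p)/6-.42+[165,170]
def show(n,p,z):
    X=ray(c,f(p),z); print(n,X.round(4)[:,:2].tolist()); return X
a=show("flapfront L,R",[(68,262),(492,290)],.084)
b=show("flapback",[(88,82),(502,105)],.083)
s=show("seal front",[(85,485),(452,508)],.07)
s2=show("seal at flap",[(100,278),(470,292)],.07)
for X in (a,b,s): d=X[0]-X[1]; print(np.degrees(np.arctan2(-d[0],d[1])),np.linalg.norm(d))
d=s2[0]-s[0];print(np.degrees(np.arctan2(d[1],d[0])))
d=s2[1]-s[1];print(np.degrees(np.arctan2(d[1],d[0])))
# model check overlay
from scipy.optimize import least_squares
obj=np.array([[14,115,85],[14,-115,85],[120,115,83],[120,-115,83],[-100,100,60],[-100,-100,60]])/1e3
L=[]
obj=np.array([[14,115,84],[14,-115,84],[120,115,83],[120,-115,83],[-84,100,70],[-84,-100,70]])/1e3
pix=f([(68,262),(492,290),(88,82),(502,105),(85,485),(452,508)])
def X(p):
    x,y,t=p;R=np.array([[np.cos(t),-np.sin(t),0],[np.sin(t),np.cos(t),0],[0,0,1]]);return obj@R.T+[x,y,0]
r=least_squares(lambda p:(proj(c,X(p))-pix).ravel(),[.49,.18,-.07],loss='soft_l1');print(r.x,np.degrees(r.x[2]),r.fun.reshape(-1,2).round(2))
print(np.array(c['t']),c['K'][0])
E
```

```text
flapfront L,R [[0.5241, 0.2914], [0.5062, 0.0636]]
flapback [[0.623, 0.2821], [0.6078, 0.0574]]
seal front [[0.405, 0.2831], [0.3901, 0.0864]]
seal at flap [[0.5172, 0.2764], [0.5071, 0.0759]]
-4.501819997558447 0.22850278404521782
-3.8520309053345887 0.2251853681914882
-4.356688460450237 0.1972981500553287
-3.4150436692378126
-5.099860888045985
[ 0.49534732  0.1785378  -0.07105973] -4.0714229027870426 [[-0.29  2.03]
 [ 0.25  1.53]
 [-0.82 -0.06]
 [ 0.64  0.28]
 [-0.31 -4.22]
 [ 0.47 -4.47]]
[-0.00580608  0.53031542  1.57629759] [484.25209508   0.         269.82281163]
```

```bash
python3 - <<'E'
from h import *
from scipy.optimize import least_squares
c=snapshot("top")
f=lambda p:np.array(p)/6-.42+[165,170]
obj=np.array([[14,115,85],[14,-115,85],[120,115,83],[120,-115,83],[-100,100,70],[-100,-100,70]])/1e3
pix=f([(68,262),(492,290),(88,82),(502,105),(85,485),(452,508)])
def X(p):
    x,y,t=p;R=np.array([[np.cos(t),-np.sin(t),0],[np.sin(t),np.cos(t),0],[0,0,1]]);return obj@R.T+[x,y,0]
r=least_squares(lambda p:(proj(c,X(p))-pix).ravel(),[.49,.18,-.07],loss='soft_l1');print(r.x,np.degrees(r.x[2]),r.fun.reshape(-1,2).round(2))
s=state();from scipy.spatial.transform import Rotation as Ro
q=np.array(s['eef_rot']);print(Ro.from_quat(q[[1,2,3,0]]).as_matrix().round(3))
E
```

```text
[ 0.49787755  0.17807499 -0.0717626 ] -4.111694150966996 [[-0.19  1.19]
 [ 0.38  0.74]
 [-0.64 -0.85]
 [ 0.8  -0.45]
 [-0.59 -0.07]
 [ 0.27 -0.28]]
[[-0.     0.971  0.237]
 [ 0.     0.237 -0.971]
 [-1.    -0.    -0.   ]]
```

```bash
python3 -m handwheel '[{"translation":[5,5,0],"turn":[0,0,9],"hand":8.5},{"translation":[10,10,0],"turn":[0,0,18],"hand":8},{"translation":[14,14,0],"turn":[0,0,27],"hand":7},{"translation":[18,18,-1],"turn":[0,0,36],"hand":6},{"translation":[22,22,-2],"turn":[0,0,45],"hand":6},{"translation":[27,27,-3],"turn":[0,0,54],"hand":6},{"translation":[32,32,-5],"turn":[0,0,60],"hand":6},{"translation":[36,36,-7],"turn":[0,0,66.8],"hand":6},{"translation":[39.1,38.5,-8],"turn":[0,0,66.8],"hand":6},{"translation":[39.1,38.5,-8],"turn":[0,0,66.8],"hand":6},{"translation":[39.1,38.5,-8],"turn":[0,0,66.8],"hand":6}]' 80
python3 - <<'E'
from h import *
c=snapshot("wrist"); cv2.imwrite("pics/w1.png",c["color"][:,:,::-1])
for q in ["cover_grip","cover_left","cover_right"]: print(q,[( [round(float(x),4) for x in d["location"]],round(d["confidence"],2)) for d in pinpoint(q,"wrist")[:2]])
s=state();print(s['position'],s['finger_gap'],s['contact_force'])
from scipy.spatial.transform import Rotation as Ro
print(Ro.from_quat(s['eef_rot'][[1,2,3,0]]).as_matrix().round(3))
E
```

```text
clock: 2.98
position: [0.545, -0.2468, 0.1621]
eef_rot: [0.704, 0.058, 0.705, -0.058]
contact_force: [-0.1, -0.1, 0.1]
finger_gap: 0.0598
cover_grip [([0.5416, -0.2468, 0.044], 0.71)]
cover_left [([0.6544, -0.1664, 0.0221], 0.78)]
cover_right [([0.5413, -0.2463, 0.044], 0.19)]
[ 0.54457087 -0.24812817  0.16275813] 0.06012193121176123 [ 1.33894361 -0.39693234 -0.36666754]
[[ 0.     0.167  0.986]
 [-0.001  0.986 -0.167]
 [-1.    -0.001  0.   ]]
```

View pics/w1.png

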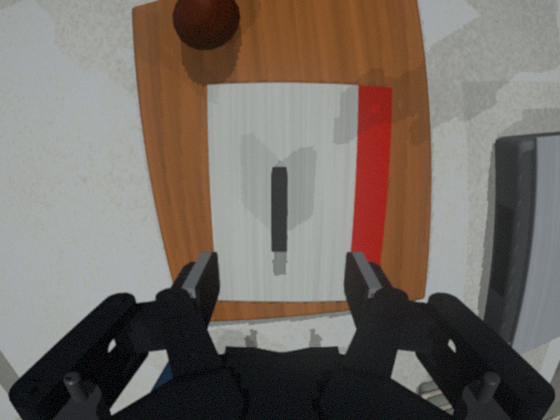

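```bash
python3 -m handwheel '[{"translation":[0,0.1,-4],"turn":[0,0,0],"hand":6},{"translation":[0,0.1,-8],"turn":[0,0,0],"hand":6},{"translation":[0,0.1,-11],"turn":[0,0,0],"hand":6},{"translation":[0,0.1,-12],"turn":[0,0,0],"hand":6},{"translation":[0,0.1,-12.2],"turn":[0,0,0],"hand":6},{"translation":[0,0.1,-12.2],"turn":[0,0,0],"hand":6}]' 80
python3 - <<'E'
from h import *
c=snapshot("wrist"); cv2.imwrite("pics/w2.png",c["color"][:,:,::-1])
c=snapshot("scene"); cv2.imwrite("pics/s2.png",cv2.resize(c["color"][200:360,130:330][:,:,::-1],None,fx=3.5,fy=3.5))
s=state();print(s['position'],s['finger_gap'],s['contact_force'])
E
```

```text
clock: 3.92
position: [0.5453, -0.2477, 0.042]
eef_rot: [0.705, 0.059, 0.704, -0.06]
contact_force: [-1.2, 0.3, -0.1]
finger_gap: 0.0602
[ 0.54538666 -0.2475148   0.04208302] 0.060189871922533854 [ 0.74705082 -0.16742329 -0.84345979]
```

View pics/w2.png

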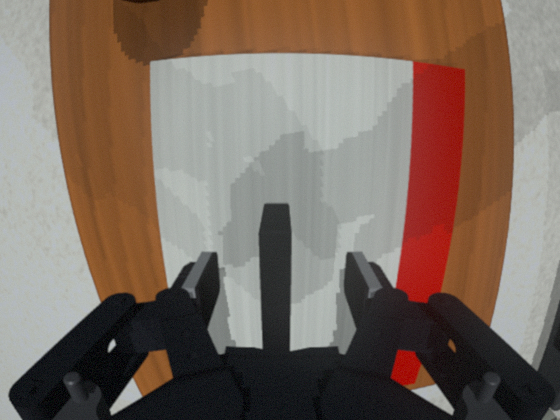

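View pics/s2.png

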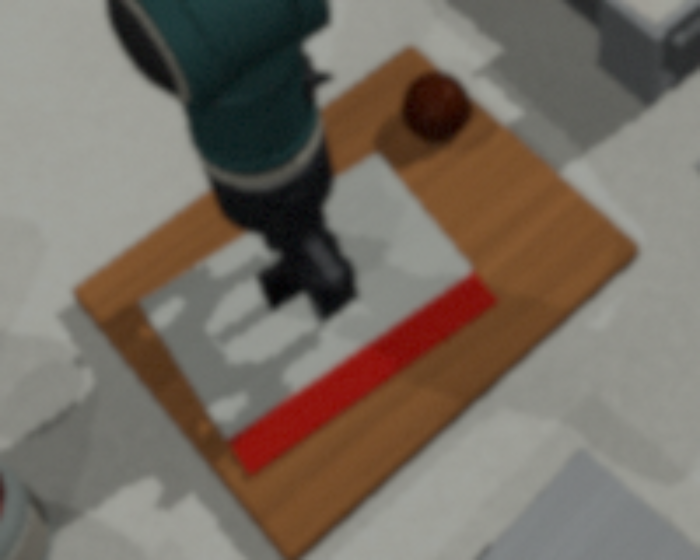

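```bash
python3 -m handwheel '[{"translation":[-0.2,0.1,-0.1],"turn":[0,0,0],"hand":6},{"translation":[-0.2,0.1,-0.1],"turn":[0,0,0],"hand":3},{"translation":[-0.2,0.1,-0.1],"turn":[0,0,0],"hand":1},{"translation":[-0.2,0.1,-0.1],"turn":[0,0,0],"hand":0.5},{"translation":[-0.2,0.1,-0.1],"turn":[0,0,0],"hand":0.5},{"translation":[-0.2,0.1,-0.1],"turn":[0,0,0],"hand":0.5},{"translation":[-0.2,0.1,-0.1],"turn":[0,0,0],"hand":0.5}]' 100
python3 - <<'E'
from h import *
s=state();print(s['position'],s['finger_gap'],s['contact_force'])
E
```

```text
clock: 4.9
position: [0.5435, -0.2466, 0.0413]
eef_rot: [0.706, 0.059, 0.704, -0.06]
contact_force: [-0.5, -0.6, 5.0]
finger_gap: 0.0106
[ 0.543536   -0.24660145  0.04133344] 0.010610217465765435 [-0.52133445 -0.62100585  4.95382864]
```

```bash
python3 -m handwheel '[{"translation":[0,0,1],"turn":[0,0,0],"hand":0.3},{"translation":[0,0,3],"turn":[0,0,0],"hand":0.3},{"translation":[0,0,6],"turn":[0,0,0],"hand":0.3},{"translation":[0,0,9],"turn":[0,0,0],"hand":0.3},{"translation":[0,0,11],"turn":[0,0,0],"hand":0.3},{"translation":[0,0,12],"turn":[0,0,0],"hand":0.3},{"translation":[0,0,12],"turn":[0,0,0],"hand":0.3},{"translation":[0,0,12],"turn":[0,0,0],"hand":0.3}]'
python3 - <<'E'
from h import *
c=snapshot("wrist"); cv2.imwrite("pics/w3.png",c["color"][:,:,::-1])
c=snapshot("scene"); cv2.imwrite("pics/s3.png",c["color"][:,:,::-1])
s=state();print(s['position'],s['finger_gap'],s['contact_force'],s['wrist_torque'])
E
```

```text
clock: 5.9
position: [0.5428, -0.2464, 0.1603]
eef_rot: [0.705, 0.059, 0.704, -0.06]
contact_force: [0.3, 0.1, -0.8]
finger_gap: 0.0107
[ 0.54294978 -0.24634733  0.16019085] 0.010797532521884985 [-0.26556358 -0.99065824 -1.39544612] [-0.06159132  0.0051857  -0.03269249]
```

View pics/w3.png

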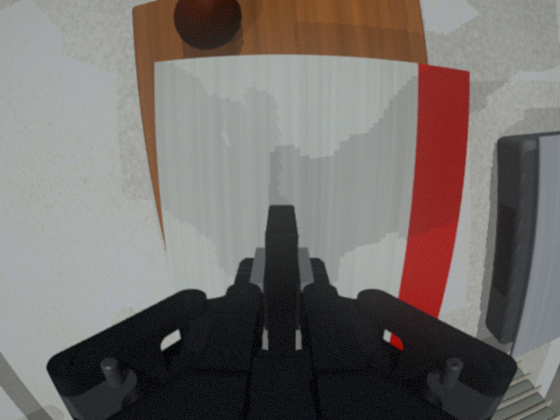

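View pics/s3.png

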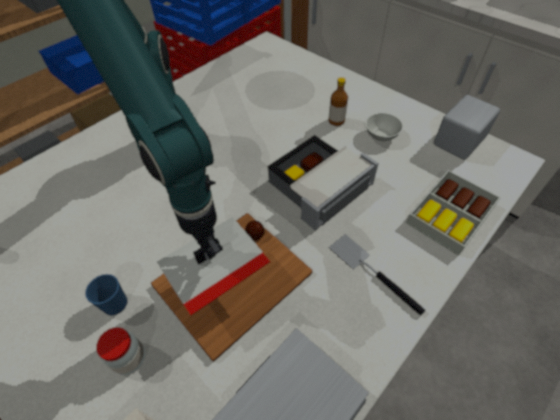

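```bash
python3 -m handwheel '[{"translation":[-1,2,0],"turn":[0,0,0],"hand":0.3},{"translation":[-3,7,0],"turn":[0,0,1],"hand":0.3},{"translation":[-5,12,0],"turn":[0,0,2],"hand":0.3},{"translation":[-7,17,0],"turn":[0,0,3],"hand":0.3},{"translation":[-9,22,0],"turn":[0,0,4],"hand":0.3},{"translation":[-11,27,0],"turn":[0,0,5],"hand":0.3},{"translation":[-13,32,0],"turn":[0,0,5.3],"hand":0.3},{"translation":[-15,37,0],"turn":[0,0,5.3],"hand":0.3},{"translation":[-16.5,41,0],"turn":[0,0,5.3],"hand":0.3},{"translation":[-17.1,43,-1],"turn":[0,0,5.3],"hand":0.3},{"translation":[-17.1,43.3,-1],"turn":[0,0,5.3],"hand":0.3},{"translation":[-17.1,43.3,-1],"turn":[0,0,5.3],"hand":0.3}]'
python3 - <<'E'
from h import *
for n in ["wrist","scene","top"]:
    c=snapshot(n); cv2.imwrite(f"pics/{n}4.png",c["color"][:,:,::-1])
    for q in ["cover_grip","cover_left","cover_right","flap_edge","seal_mid","tray"]: print(n,q,[( [round(float(x),4) for x in d["location"]],round(d["confidence"],2)) for d in pinpoint(q,n)[:1]])
s=state();print(s['position'],s['finger_gap'],s['contact_force'],s['wrist_torque'])
E
```

```text
clock: 7.5
position: [0.3721, 0.1861, 0.1501]
eef_rot: [0.707, 0.026, 0.706, -0.027]
contact_force: [-0.2, -0.6, -1.3]
finger_gap: 0.0106
wrist cover_grip [([0.3715, 0.185, 0.1545], 0.88)]
wrist cover_left [([0.477, 0.277, 0.1344], 0.83)]
wrist cover_right []
wrist flap_edge [([0.5186, 0.1797, 0.0854], 0.93)]
wrist seal_mid []
wrist tray []
scene cover_grip [([0.3703, 0.1827, 0.1574], 0.68)]
scene cover_left [([0.4767, 0.2802, 0.1297], 0.62)]
scene cover_right [([0.4618, 0.0806, 0.1346], 0.93)]
scene flap_edge [([0.5183, 0.1766, 0.0808], 0.78)]
scene seal_mid []
scene tray [([0.4949, 0.1829, -0.0005], 0.66)]
top cover_grip [([0.3735, 0.187, 0.1546], 0.84)]
top cover_left [([0.4763, 0.2779, 0.1325], 0.7)]
top cover_right [([0.4582, 0.0807, 0.1314], 0.9)]
top flap_edge [([0.5165, 0.1762, 0.0805], 0.9)]
top seal_mid []
top tray [([0.4984, 0.1774, 0.0003], 0.71)]
[0.37195776 0.18666215 0.1502036 ] 0.01082655344568499 [-1.26920705  0.06949869 -1.49942879] [ 0.00978956 -0.01075134 -0.00866506]
```

View pics/wrist4.png

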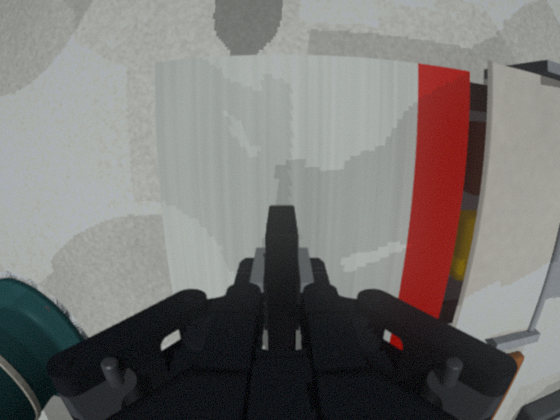

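View pics/scene4.png

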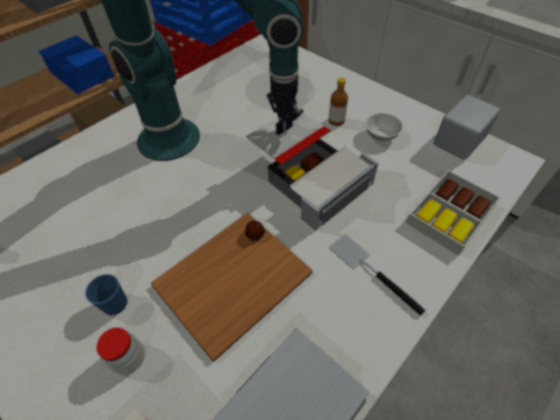

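View pics/top4.png

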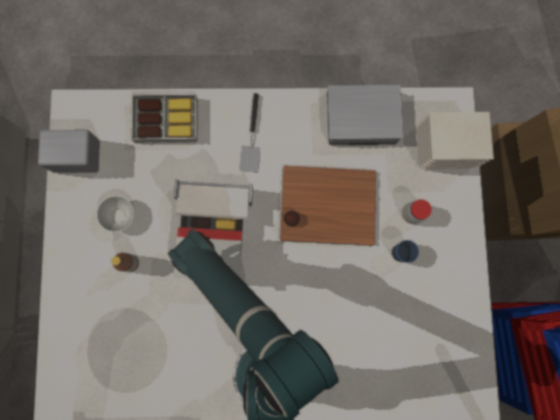

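```bash
python3 -m handwheel '[{"translation":[0,0,-2],"turn":[0,0,0],"hand":0.3},{"translation":[0,0,-4],"turn":[0,0,0],"hand":0.3},{"translation":[0,0,-5.2],"turn":[0,0,0],"hand":0.3},{"translation":[0,0,-5.6],"turn":[0,0,0],"hand":0.3},{"translation":[0,0,-5.6],"turn":[0,0,0],"hand":0.3},{"translation":[0,0,-5.6],"turn":[0,0,0],"hand":0.3}]'
python3 - <<'E'
from h import *
from scipy.spatial.transform import Rotation as Ro
for n in ["wrist","scene","top"]:
    c=snapshot(n); cv2.imwrite(f"pics/{n}5.png",c["color"][:,:,::-1])
    if n=="scene": cv2.imwrite("pics/s5c.png",cv2.resize(c["color"][110:240,220:400][:,:,::-1],None,fx=4,fy=4))
    for q in ["cover_grip","cover_left","cover_right","flap_edge"]: print(n,q,[( [round(float(x),4) for x in d["location"]],round(d["confidence"],2)) for d in pinpoint(q,n)[:1]])
s=state();print(s['position'],s['finger_gap'],s['contact_force'],s['wrist_torque'])
print(Ro.from_quat(s['eef_rot'][[1,2,3,0]]).as_matrix().round(4))
E
```

```text
clock: 9.3
position: [0.3723, 0.1869, 0.0947]
eef_rot: [0.707, 0.026, 0.706, -0.027]
contact_force: [0.1, -0.7, -1.5]
finger_gap: 0.0109
wrist cover_grip [([0.3698, 0.1859, 0.0979], 0.77)]
wrist cover_left [([0.4756, 0.2772, 0.076], 0.97)]
wrist cover_right []
wrist flap_edge [([0.5184, 0.1755, 0.0844], 0.66)]
scene cover_grip [([0.3713, 0.1885, 0.1053], 0.84)]
scene cover_left [([0.4759, 0.2792, 0.0723], 0.69)]
scene cover_right [([0.4575, 0.0809, 0.0787], 0.6)]
scene flap_edge [([0.5187, 0.1765, 0.0809], 0.66)]
top cover_grip [([0.377, 0.1903, 0.0983], 0.55)]
top cover_left [([0.4735, 0.2806, 0.0745], 0.64)]
top cover_right [([0.4605, 0.0817, 0.0749], 0.7)]
top flap_edge [([0.5171, 0.1777, 0.0783], 0.85)]
[0.37191494 0.18664764 0.09417698] 0.010721137743922063 [-0.36533789  0.38529875 -1.0501353 ] [ 0.04275249 -0.01177835 -0.03438229]
[[ 8.000e-04  7.530e-02  9.972e-01]
 [-1.300e-03  9.972e-01 -7.530e-02]
 [-1.000e+00 -1.200e-03  9.000e-04]]
```

View pics/s5c.png

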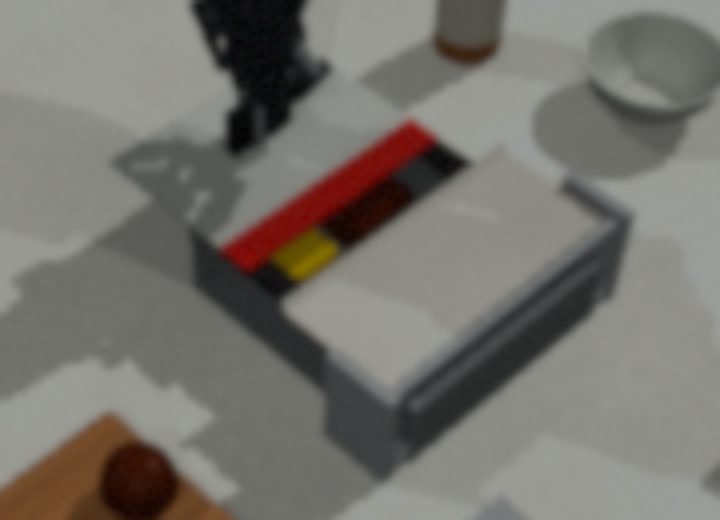

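View pics/wrist5.png

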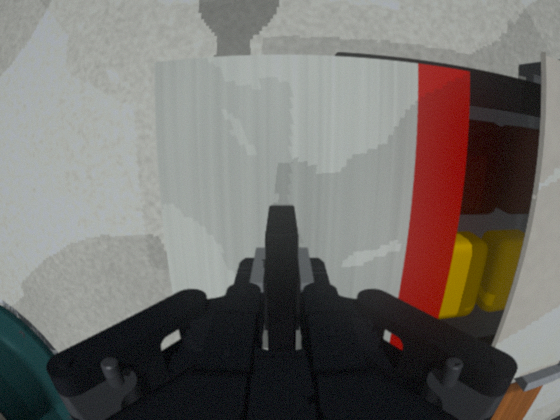

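```bash
python3 -m handwheel '[{"translation":[0.5,0,-0.1],"turn":[0,0,0],"hand":0.3},{"translation":[1.5,-0.1,-0.1],"turn":[0,0,0],"hand":0.3},{"translation":[2.5,-0.2,-0.1],"turn":[0,0,0],"hand":0.3},{"translation":[3.5,-0.3,-0.1],"turn":[0,0,0],"hand":0.3},{"translation":[4.2,-0.3,-0.1],"turn":[0,0,0],"hand":0.3},{"translation":[4.2,-0.3,-0.1],"turn":[0,0,0],"hand":0.3},{"translation":[4.2,-0.3,-0.1],"turn":[0,0,0],"hand":0.3}]'
python3 - <<'E'
from h import *
for n in ["wrist","scene","top"]:
    c=snapshot(n); cv2.imwrite(f"pics/{n}6.png",c["color"][:,:,::-1])
    if n=="scene": cv2.imwrite("pics/s6c.png",cv2.resize(c["color"][110:240,220:400][:,:,::-1],None,fx=4,fy=4))
    if n=="top": cv2.imwrite("pics/t6c.png",cv2.resize(c["color"][170:265,165:260][:,:,::-1],None,fx=6,fy=6))
    for q in ["cover_grip","cover_left","cover_right","flap_edge"]: print(n,q,[( [round(float(x),4) for x in d["location"]],round(d["confidence"],2)) for d in pinpoint(q,n)[:1]])
s=state();print(s['position'],s['finger_gap'],s['contact_force'],s['wrist_torque'])
E
```

```text
clock: 10.92
position: [0.4135, 0.1836, 0.0931]
eef_rot: [0.707, 0.026, 0.706, -0.027]
contact_force: [0.0, 0.4, -1.7]
finger_gap: 0.0106
wrist cover_grip [([0.4107, 0.1844, 0.0964], 0.74)]
wrist cover_left [([0.5179, 0.2737, 0.0753], 0.74)]
wrist cover_right []
wrist flap_edge [([0.5174, 0.1764, 0.0834], 0.63)]
scene cover_grip [([0.4123, 0.182, 0.1011], 0.78)]
scene cover_left [([0.5196, 0.2757, 0.0731], 0.57)]
scene cover_right [([0.5055, 0.0736, 0.0781], 0.68)]
scene flap_edge [([0.5191, 0.1748, 0.0813], 0.8)]
top cover_grip [([0.4151, 0.1852, 0.0961], 0.59)]
top cover_left []
top cover_right [([0.5, 0.0761, 0.0755], 0.7)]
top flap_edge [([0.5161, 0.1756, 0.0805], 0.73)]
[0.41389623 0.18365773 0.09317193] 0.010497101973283993 [ 0.54562988  0.24715414 -1.19255055] [-0.00873614  0.07169011  0.0232468 ]
```

View pics/s6c.png

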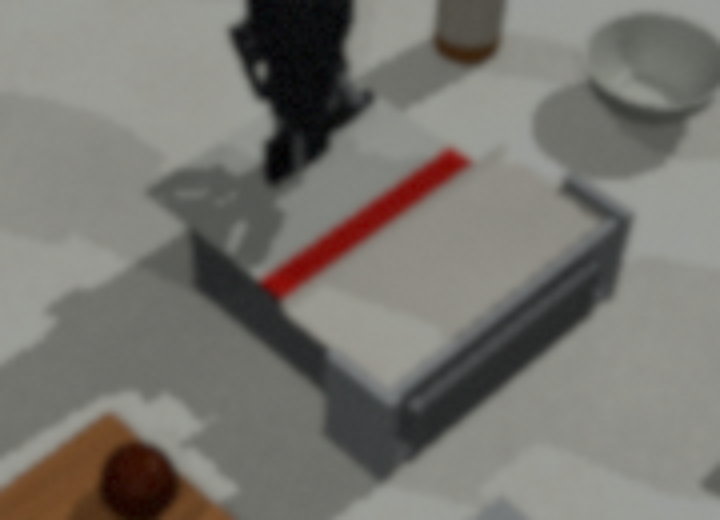

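View pics/wrist6.png

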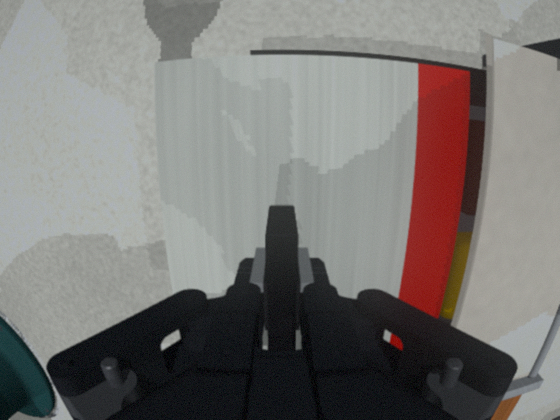

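View pics/t6c.png

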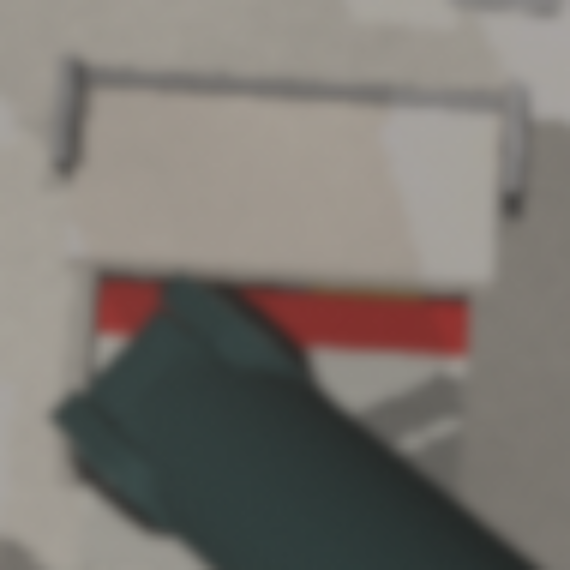

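```bash
python3 -m handwheel '[{"translation":[0,0,-0.1],"turn":[0,0,0],"hand":0.3},{"translation":[0.6,0,-0.1],"turn":[0,0,0],"hand":0.3},{"translation":[1.2,-0.1,-0.1],"turn":[0,0,0],"hand":0.3},{"translation":[1.8,-0.1,-0.1],"turn":[0,0,0],"hand":0.3},{"translation":[1.8,-0.1,-0.1],"turn":[0,0,0],"hand":0.3},{"translation":[1.8,-0.1,-0.1],"turn":[0,0,0],"hand":0.3}]'
python3 - <<'E'
from h import *
for n in ["wrist","scene"]:
    c=snapshot(n); cv2.imwrite(f"pics/{n}7.png",c["color"][:,:,::-1])
    if n=="scene": cv2.imwrite("pics/s7c.png",cv2.resize(c["color"][110:240,220:400][:,:,::-1],None,fx=4,fy=4))
s=state();print(s['position'],s['finger_gap'],s['contact_force'],s['wrist_torque'])
E
```

```text
clock: 12.42
position: [0.4317, 0.1826, 0.0921]
eef_rot: [0.707, 0.026, 0.706, -0.027]
contact_force: [0.2, -0.3, -1.1]
finger_gap: 0.0107
[0.43164406 0.18264958 0.0921215 ] 0.010788382534059044 [ 0.18256894 -0.03291913 -0.9661671 ] [-0.01659052  0.05288496  0.00047384]
```

View pics/s7c.png

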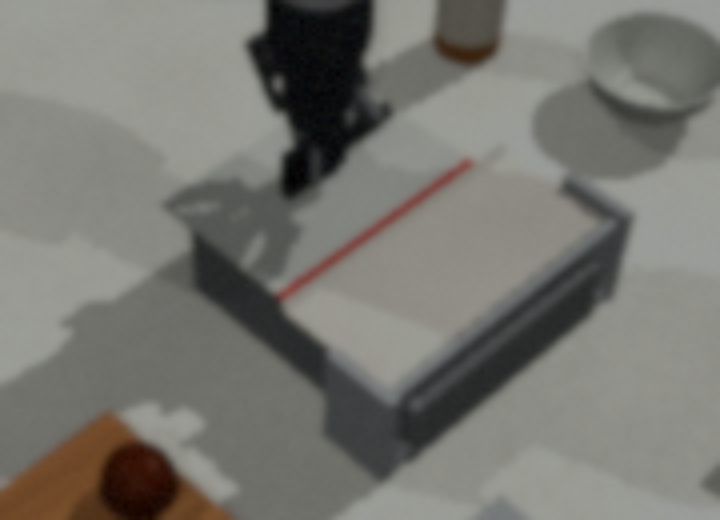

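View pics/wrist7.png

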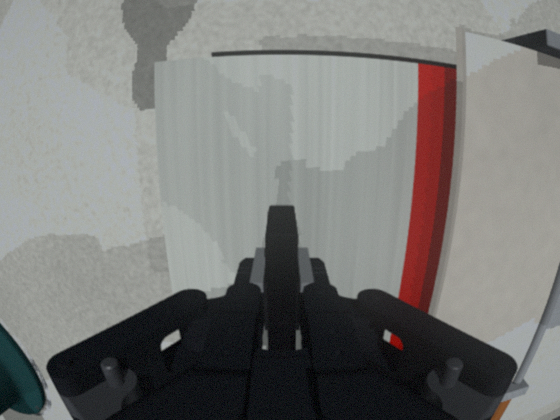

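```bash
python3 -m handwheel '[{"translation":[0.5,0,0],"turn":[0,0,0],"hand":0.3},{"translation":[1.1,-0.1,0],"turn":[0,0,0],"hand":0.3},{"translation":[1.7,-0.1,0],"turn":[0,0,0],"hand":0.3},{"translation":[2.3,-0.2,0],"turn":[0,0,0],"hand":0.3},{"translation":[2.7,-0.2,0],"turn":[0,0,0],"hand":0.3},{"translation":[2.7,-0.2,0],"turn":[0,0,0],"hand":0.3},{"translation":[2.7,-0.2,0],"turn":[0,0,0],"hand":0.3}]'
python3 - <<'E'
from h import *
for n in ["wrist","scene","top"]:
    c=snapshot(n); cv2.imwrite(f"pics/{n}8.png",c["color"][:,:,::-1])
    if n=="scene": cv2.imwrite("pics/s8c.png",cv2.resize(c["color"][110:240,220:400][:,:,::-1],None,fx=4,fy=4))
    if n=="top": cv2.imwrite("pics/t8c.png",cv2.resize(c["color"][170:265,165:260][:,:,::-1],None,fx=6,fy=6))
    for q in ["cover_grip","seal_mid","flap_edge"]: print(n,q,[( [round(float(x),4) for x in d["location"]],round(d["confidence"],2)) for d in pinpoint(q,n)[:1]])
s=state();print(s['position'],s['finger_gap'],s['contact_force'],s['wrist_torque'])
E
```

```text
clock: 13.4
position: [0.4584, 0.1807, 0.0921]
eef_rot: [0.707, 0.026, 0.706, -0.027]
contact_force: [-1.0, 0.2, -1.4]
finger_gap: 0.0106
wrist cover_grip [([0.4567, 0.1813, 0.0969], 0.71)]
wrist seal_mid []
wrist flap_edge [([0.5198, 0.1809, 0.0843], 0.81)]
scene cover_grip [([0.4569, 0.1822, 0.1037], 0.58)]
scene seal_mid []
scene flap_edge [([0.5214, 0.1761, 0.079], 0.97)]
top cover_grip [([0.4601, 0.1823, 0.0983], 0.96)]
top seal_mid [([0.4987, 0.1792, -0.0027], 0.65)]
top flap_edge [([0.5158, 0.1727, 0.0777], 0.66)]
[0.45865103 0.1806672  0.09215575] 0.010668733877646094 [-0.17602043 -0.22821952 -1.293982  ] [0.00026364 0.00913903 0.00201207]
```

View pics/s8c.png

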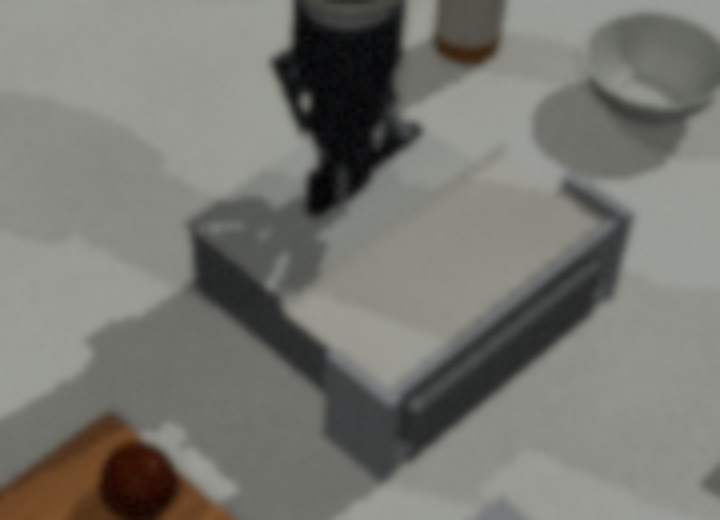

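View pics/wrist8.png

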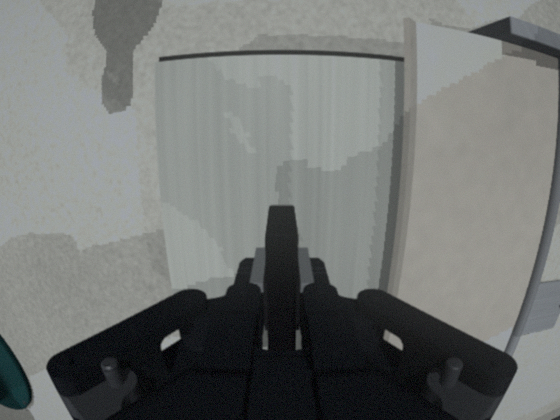

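```bash
python3 -m handwheel '[{"translation":[0.2,0,-0.1],"turn":[0,0,0],"hand":0.3},{"translation":[0.2,0,-0.2],"turn":[0,0,0],"hand":0.3},{"translation":[0.2,0,-0.3],"turn":[0,0,0],"hand":0.3},{"translation":[0.2,0,-0.4],"turn":[0,0,0],"hand":0.3},{"translation":[0.2,0,-0.4],"turn":[0,0,0],"hand":0.3},{"translation":[0.2,0,-0.4],"turn":[0,0,0],"hand":0.3}]'
python3 -c "
from rig import *
s=state();print(s['position'],s['contact_force'],s['wrist_torque'])"
```

```text
clock: 14.75
position: [0.4609, 0.1807, 0.0884]
eef_rot: [0.707, 0.026, 0.706, -0.027]
contact_force: [0.2, -0.9, 5.1]
finger_gap: 0.0106
[0.46090793 0.18072655 0.08835969] [ 0.20324089 -0.90144318  5.13865935] [-0.14834476  0.13249347 -0.01523717]
```

```bash
python3 -m handwheel '[{"translation":[0,0,-0.1],"turn":[0,0,0],"hand":0.3},{"translation":[0,0,-0.2],"turn":[0,0,0],"hand":0.3},{"translation":[0,0,-0.25],"turn":[0,0,0],"hand":0.3},{"translation":[0,0,-0.25],"turn":[0,0,0],"hand":0.3},{"translation":[0,0,-0.25],"turn":[0,0,0],"hand":0.3}]'
python3 -c "
from rig import *
s=state();print(s['position'],s['contact_force'],s['wrist_torque'])"
```

```text
clock: 15.38
position: [0.4609, 0.1807, 0.0862]
eef_rot: [0.707, 0.026, 0.706, -0.027]
contact_force: [-1.7, -1.4, 8.2]
finger_gap: 0.0105
[0.46092351 0.18069491 0.08617504] [-1.73268983 -1.4186542   8.2048188 ] [-0.36025796  0.34285507 -0.0559557 ]
```

```bash
python3 -m handwheel '[{"translation":[0,0,-0.05],"turn":[0,0,0],"hand":0.3},{"translation":[0,0,-0.1],"turn":[0,0,0],"hand":0.3},{"translation":[0,0,-0.1],"turn":[0,0,0],"hand":0.3},{"translation":[0,0,-0.1],"turn":[0,0,0],"hand":0.3}]'
python3 - <<'E'
from h import *
for n in ["wrist","scene","top"]:
    c=snapshot(n); cv2.imwrite(f"pics/{n}9.png",c["color"][:,:,::-1])
    if n=="scene": cv2.imwrite("pics/s9c.png",cv2.resize(c["color"][110:240,220:400][:,:,::-1],None,fx=4,fy=4))
    if n=="top": cv2.imwrite("pics/t9c.png",cv2.resize(c["color"][170:265,165:260][:,:,::-1],None,fx=6,fy=6))
    for q in ["cover_grip","flap_edge","lump","bowl","syrup","jar","cup"]: print(n,q,[( [round(float(x),4) for x in d["location"]],round(d["confidence"],2)) for d in pinpoint(q,n)[:1]])
s=state();print(s['position'],s['finger_gap'],s['contact_force'],s['wrist_torque'])
E
```

```text
clock: 15.88
position: [0.461, 0.1807, 0.0856]
eef_rot: [0.707, 0.026, 0.706, -0.027]
contact_force: [-1.6, -1.9, 8.2]
finger_gap: 0.0106
wrist cover_grip [([0.4596, 0.1812, 0.0886], 0.61)]
wrist flap_edge [([0.5194, 0.1767, 0.0836], 0.78)]
wrist lump [([0.5183, 0.18, 0.0832], 0.55)]
wrist bowl []
wrist syrup [([0.4587, 0.182, 0.0868], 0.43)]
wrist jar [([0.4585, 0.1821, 0.0868], 0.71)]
wrist cup []
scene cover_grip [([0.4585, 0.1773, 0.0942], 0.95)]
scene flap_edge [([0.5189, 0.1758, 0.0801], 0.56)]
scene lump []
scene bowl [([0.5327, 0.4982, -0.0012], 0.88)]
scene syrup [([0.3736, 0.4564, -0.0005], 0.8)]
scene jar [([0.5275, -0.5052, 0.0006], 0.73)]
scene cup [([0.3925, -0.4499, 0.0025], 0.81)]
top cover_grip [([0.4637, 0.1787, 0.0886], 0.55)]
top flap_edge [([0.5166, 0.1748, 0.0775], 0.86)]
top lump [([0.5053, -0.0836, 0.0178], 0.63)]
top bowl [([0.5338, 0.4973, 0.0003], 0.56)]
top syrup [([0.3656, 0.4552, -0.0005], 0.61)]
top jar [([0.5256, -0.5033, -0.0038], 0.72)]
top cup [([0.3955, -0.4515, 0.0037], 0.77)]
[0.4609612  0.18069696 0.08559226] 0.010703545787234751 [-1.37780041 -1.19652927  8.63040539] [-0.28439606  0.4243859  -0.03200554]
```

View pics/s9c.png

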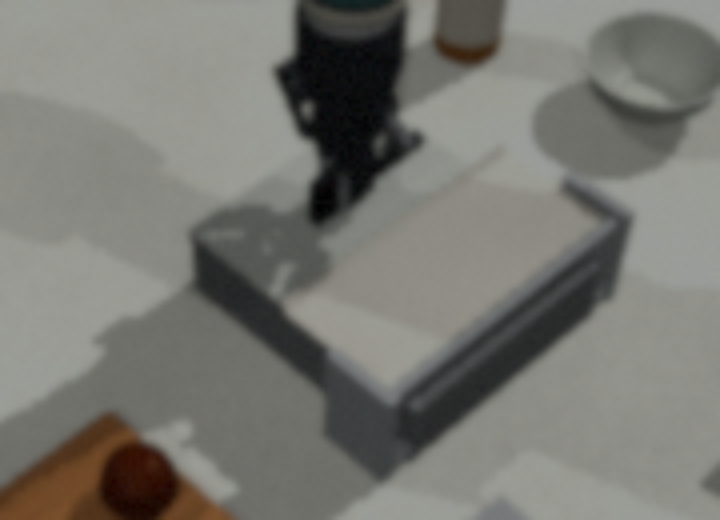

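View pics/wrist9.png

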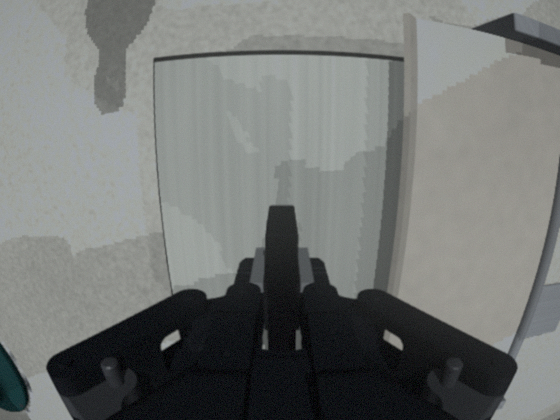

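View pics/t9c.png

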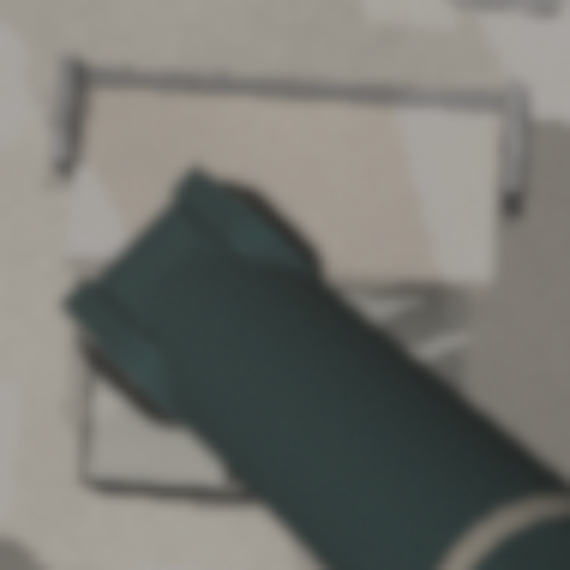

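```bash
python3 -c "
from rig import *
print(sign_off()); s=state();print(s['clock'],s['position'],s['contact_force'])"
```

```text
the job is handed in; nothing more can be done
None
the job is handed in; nothing more can be done
```

I gripped the cover by its black bar, lifted it off the board, and slid its red edge under the rear cover. I then pressed it down and handed the job in at about 16 s, still holding it pressed at 100 N grip. No verdict is reported, so the values below are my own checks just before handing in.

- **Position:** the whole red band is hidden. The red edge is about 39 mm under the rear cover by my estimate (±4 mm), about 5 mm short of the stop bar. It is centred within a few mm and about square.
- **Flatness:** the cover looks flat, with no visible tilt. I did not measure its tilt angle after pressing.
- **Seal:** the tool read about 8.5 N upward with the cover's underside at about 64 mm. That puts the seal roughly 5.5–6 mm down of its 6. This is worked out from force and height, not measured directly.
- **Rear cover:** the pictures show it lying down, with no sign that it lifted during the slide.
- **Bystanders:** the lump, syrup, jar, cup and bowl are all within about 5 mm of where they started, which is within camera error.

- **Disagreements:**
  - The scene camera put the bar about 6 mm higher than the other cameras did; I trusted the arm's own pose and the top camera.
  - In the last check the wrist camera misnamed other parts as the lump, syrup and jar, and the scene camera missed the lump. I ignored the wrist results and took the lump's position from the top camera.

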